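# Clip a counting-cell slide into the stage holder

### The job

Pick up the counting-cell slide from the mat, draw the sprung curved clip back with the slide's long side, set the slide flat on the stage between clip and fixed steel edge, centred lengthwise, and let go so that the clip holds its other long side flush against the edge. The slide is fragile: move it slowly (under 10 cm/s) while the clip bears on it, feel for the edge and bring the slide gently into touch with it before letting go, never pressing hard, ramming it or letting the clip snap it across. Leave the jar, beaker, dish and brush alone.

Things in the scene. Friction and masses are not known exactly. Their poses are not given: they have to be found in the camera images.
- slide: Counting-cell slide on a cork mat (6 mm thick): rigid pale plate 50 (x) by 90 (y) by 6 mm with a grey raised cell frame in its middle; 60 to 130 g. Origin: centre of the underside; z up; either way round fits.
- slide_frame (a point): Top centre of the slide's cell frame, 22 mm above the slide's underside. Frame outside 36 (x) by 40 (y) mm, walls 4 mm, standing 16 mm above the plate. Best grasped from above by its two outer faces that look along y (40 mm apart): the fingers then stay over the plate, clear of clip and edge.
- holder: White light base 160 (x) by 200 (y) mm, fixed to the bench, with an aluminium stage on top. Origin: centre of its underside on the bench, stage 45 mm above. The slide belongs flat on the stage, its y parallel to the holder's y (either way round), centred within 15 mm along y, between the clip (on the -x side) and the fixed steel edge (on the +x side).
- stage (a point): Centre of the stage's top. Axes as the holder's. The fixed edge is a steel bar along y, 86 long, 8 deep, 7 mm high, screwed tight. Its face (towards -x) lies anywhere from x = +20 to +32 mm from here: it is set in slots, not measured, so feel for it. A slide flush with it has its origin at x = -5 to +7 mm. Carried over 7 mm above the stage, the slide passes over the edge.
- clip: Sprung curved steel arm, 6 mm round bar. Origin: its pivot, at (-60, +70, 45) mm in the holder's frame; turns about the vertical. At rest its axes are the holder's. Drawing back (clockwise from above) moves its tip to the holder's -x; hard stop at 0.50 rad. Push on a flush slide: about 3 N (edge farthest at +x) to 4.5 N (edge nearest); about 6 N near the stop.
- clip_tip (a point): Middle of the upright round contact post at the clip's free end, 8 mm across, reaching from 2 to 26 mm above the stage (this point 12 mm above it). At rest at (-10, 0) mm from the stage's centre, so its +x side is at x = -6; at the stop its centre is about x = -50, y = -16 mm.
- jar: Closed glass jar, 90 mm across, 120 mm high. Bystander. Origin: centre of its underside.
- beaker: Empty glass beaker, 70 mm across, 85 mm high. Bystander. Origin: centre of its underside.
- petri: Closed clear dish, 90 mm across, 16 mm high. Bystander. Origin: centre of its underside.
- brush: Small brush, 160 mm long, lying on the bench. Bystander. Origin: centre of its underside.

How it is judged:
By the outcome, as a careful person would: the job done as asked, in the order asked, and still so for the second after the job is handed in, with the robot touching nothing.
It also fails if it takes over 72 s, if anything falls off the work surface, if the arm or the gripper's body presses on something with over 40 N, if the wrist force passes 120 N, or if a joint passes its speed limit or range.

### The arm

A 6-joint arm with a two-finger parallel gripper is mounted at the origin on the work surface. World frame = base frame: x ahead of the robot, y to its left, z up, the work surface at z = 0. Lengths are in m, angles in rad, forces in N, time in s.
With the tool pointing down it reaches from about 0.35 to 0.975 m from the base axis. Payload 4.9 kg.
Tool frame: the origin (TCP) lies midway between the tips of the shut fingers; the grasp point (between the pads) lies 19 mm behind it; z points along the fingers, y is the line along which they close (so a half turn about z gives the same grasp; the last joint's range is limited). The gripper opens to 85 mm and grips with 20 to 120 N. Pads are 22 mm wide; open, the fingers measure 114 mm over their backs; the gripper's body (76 mm by 85 mm) begins 54 mm behind the grasp point. The pads swing forward as they close: fully open they stand 13 mm farther back than shut.
Start: joints at [1.033, 0.053, 1.613, -0, 1.476, -0.119], TCP at [0.254, 0.571, 0.197] pointing down, gripper open.
Joint ranges: [-3.01, 3.01], [-1.01, 2.22], [0.06, 2.58], [-1.02, 4.17], [0.09, 2.62], [-3.14, 3.14]. Speed limits (rad/s): [2.57, 2.57, 3.14, 3.14, 3.14, 3.14].

### API

Orientations are given as a unit quaternion [w, x, y, z].
In Python, from plant import state, grab_frame, job_done, cut_out, place_of gives the robot as it stands.
- The arm moves only by the tool jog_arm, never from a script. Its argument "motion" is text: rows parted by semicolons, each of 7 numbers parted by spaces: the opening in per cent of the stroke, from 0 (shut) to 100 (fully open), then the shift along the tool's x, y, z as a fraction of full scale, then the turn, a rotation vector about the tool's x, y, z as a fraction of full scale. A call has exactly 5 rows; each row is the pose to reach, as a shift and turn from the pose commanded when the call began, along the tool's axes at that moment; what a row does not reach only later rows make up. Full scale, the value 1, is 50 cm for a shift and 1.5 rad for a turn. A row lasts 1/8 s, in which the tool goes at most 62.5 mm and 10.7 degrees, less where a joint would pass 70% of its speed; a pose out of reach is approached as far as the arm can. A call with a number of a shift or a turn outside -1 to 1 is refused whole. A call with a gripper value outside its range is refused whole. The fingers move at their own pace and stop on an object; the grip force is fixed at half the most. Time passes only in rows, so rows that repeat a pose let the fingers close, or fill a call up. It gives the time, the measured TCP pose, the force, the opening and the grip force at its end, in the units of the state.
- state(): the state, without advancing time (a new reading comes with each control period).
- grab_frame(name): name is "side" or "top"; returns a dict with "color" (420x560x3 uint8, red, green, blue), "range_z" (420x560 float32, m along the optical axis (not along the pixel's ray), 0 where there is no reading), "intrinsics" (3x3 intrinsics, pixels), "world_from_camera" (4x4, takes a point from camera to world coordinates). Camera axes: x right, y up, looking along -z (the intrinsics and any distortion apply to the point x, -y, -z); pixel columns grow to the right and rows downward; lengths in m; the calibration is good to about 2 mm. A picture is of the moment at which its call begins.
- job_done(): hands the job in; it is judged then, once.
Trained networks look in the newest picture that a camera, given by its name, has taken for a name from the list of things; names that differ only in an ending like _2 or _b are one class to them, and where a whole thing is asked for, a point or a joint stands for the part that bears it (a point fixed in the world has none). Each returns a list of dicts, best first, with "p" (0 to 1); they miss things now and then, are a little off and sometimes report something else, mostly with a low value. They report only what shows in the picture. A call takes as long as a camera call.
- cut_out(camera, thing): "pixels" (420x560 bool, what is visible of it).
- place_of(camera, thing): "at" ([x, y, z] in m, in world coordinates, good to about 4 mm: a listed point, or the origin of a listed thing).
The state is a dict: "time": time; "joint_pos": joint angles; "joint_vel": joint speeds; "joint_efforts": joint torques, N m; "tool_pos": TCP position; "tool_rot": TCP orientation; "contact_force": force on the tool from outside, world axes, zero at the start; "ft_torque": the same for the moment, N m; "gripper_width": opening from 0.0 (shut) to 1.0 (fully open); "grasp_force": force on a finger pad.
Only numpy, scipy, OpenCV 4.12 (cv2) and the standard library are available. Lean on these libraries where they do the work, as an engineer would, in place of code of your own. Each camera call takes 0.05 s, during which the arm holds its last target. There are 200 camera calls.

## Working session

There is one attempt and no reset: what is moved stays moved. The work goes in short steps, Python scripts to look and compute and a tool call to move; the robot and the scene stay as the last step left them, time stands still between calls to the robot, and variables do not carry over. Pictures are saved under pics/ and viewed, at most 10 in all, crops included, and the job is handed in when it is done.

Besides the shell and the picture viewer there is one more tool, called by a JSON object that holds its "name" and its "arguments", one argument or row to a line. jog_arm: Moves the arm, as the interface text tells. Shift numbers are shares of 50 cm and turn numbers shares of 1.5 rad, none past 1 either way. Its arguments: {"type":"object","properties":{"motion":{"type":"string"}},"required":["motion"]}

```bash
mkdir -p pics; ls; cat > h.py <<'E'
import numpy as np, cv2
from plant import *
def pts(f,m):
    v,u=np.nonzero(m&(f["range_z"]>0)); z=f["range_z"][v,u]; K=f["intrinsics"]
    p=np.c_[(u-K[0,2])/K[0,0]*z,-(v-K[1,2])/K[1,1]*z,-z,np.ones_like(z)]
    return (p@f["world_from_camera"].T)[:,:3]
def save(f,n): cv2.imwrite(n,f["color"][:,:,::-1])
E
python3 - <<'E'
from h import *
np.set_printoptions(precision=4,suppress=True)
s=state(); print(s)
F={c:grab_frame(c) for c in("top","side")}
cv2.imwrite("pics/a.png",cv2.resize(np.hstack([F[c]["color"] for c in F])[:,:,::-1],(800,300)))
save(F["top"],"pics/top.png")
for c in F:
    for t in("slide","slide_frame","holder","stage","clip","clip_tip","jar","beaker","petri","brush"):
        print(c,t,[(np.array(r["at"]).round(4).tolist(),round(r["p"],2)) for r in place_of(c,t)[:2]])
    for t in("slide","holder"):
        r=cut_out(c,t)
        if r:
            P=pts(F[c],r[0]["pixels"]); print(c,t,len(P),np.percentile(P,[1,50,99],axis=0))
            if c=="top":
                h=np.median(P[:,2]); 
                b=cv2.minAreaRect(P[:,:2].astype(np.float32)*1000); print(b)
E
```

```text
pics
{'time': 0.0, 'joint_pos': array([ 1.033 ,  0.0533,  1.6143,  0.    ,  1.476 , -0.119 ]), 'joint_vel': array([ 0.0014,  0.0014,  0.0002, -0.0002,  0.0001, -0.0004]), 'joint_efforts': array([ -0.0006, -39.3697, -37.0166,  -0.0002,   0.0072,   0.    ]), 'tool_pos': array([0.2538, 0.5704, 0.1957]), 'tool_rot': array([-0.0003,  0.2079,  0.9782, -0.0009]), 'contact_force': array([-0.6457, -0.3831,  0.2349]), 'ft_torque': array([-0.0158, -0.0333,  0.0078]), 'grasp_force': 0.0, 'gripper_width': 1.0000142324279877}
top slide [([0.6022, -0.1673, 0.008], 0.63)]
top slide_frame [([0.6009, -0.1725, 0.0261], 0.74)]
top holder [([0.5739, 0.1988, -0.0009], 0.85)]
top stage [([0.575, 0.1947, 0.0449], 0.82)]
top clip [([0.5249, 0.2716, 0.0482], 0.42), ([0.576, 0.2, -0.0026], 0.19)]
top clip_tip [([0.565, 0.193, 0.0534], 0.56)]
top jar [([0.7838, -0.0107, 0.0038], 0.57)]
top beaker [([0.5933, -0.4003, -0.0025], 0.76)]
top petri [([0.6265, 0.4199, 0.0007], 0.8), ([0.576, 0.1928, 0.0422], 0.65)]
top brush [([0.4224, 0.4183, -0.0027], 0.89)]
top slide 519 [[ 0.568  -0.2172  0.0059]
 [ 0.5999 -0.1709
[... 333 characters left out ...]
396484)
side slide [([0.5994, -0.1721, 0.0048], 0.86)]
side slide_frame [([0.5983, -0.1755, 0.0307], 0.82)]
side holder [([0.5765, 0.1925, 0.0016], 0.81)]
side stage [([0.5749, 0.1956, 0.0456], 0.92)]
side clip [([0.5224, 0.2712, 0.0409], 0.45)]
side clip_tip [([0.5759, 0.1957, 0.0459], 0.65), ([0.5615, 0.1987, 0.0566], 0.61)]
side jar [([0.7826, -0.0118, -0.0032], 0.67)]
side beaker [([0.5898, -0.3999, 0.0013], 0.81)]
side petri [([0.6297, 0.4142, 0.0022], 0.71)]
side brush [([0.4225, 0.4217, 0.001], 0.62)]
side slide 368 [[ 0.5687 -0.2123  0.0089]
 [ 0.6034 -0.158   0.0172]
 [ 0.6368 -0.1227  0.0336]]
side holder 5462 [[0.4943 0.1017 0.0035]
 [0.5756 0.2252 0.0473]
 [0.6596 0.3005 0.0676]]
```

View pics/top.png

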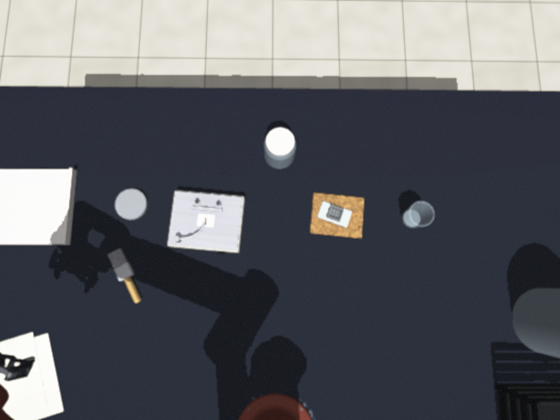

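The top view shows the holder at about (207,220), with the clip arc below and the edge bar at about (207,203). The slide sits on its cork mat at (335,213), turned about 20°. The jar is at (280,145), the beaker at (420,213), the dish at (130,204) and the brush at (125,275). Next I measure the yaws more exactly.

```bash
python3 - <<'E'
from h import *
np.set_printoptions(precision=4,suppress=True)
ims=[]
for c in("top","side"):
    f=grab_frame(c)
    for t,lo,hi in(("holder",.035,.0475),("slide",.008,.016),("slide",.022,.04)):
        r=cut_out(c,t)[0]["pixels"]; P=pts(f,r); 
        Q=P[(P[:,2]>lo)&(P[:,2]<hi)]
        b=cv2.minAreaRect(np.ascontiguousarray(Q[:,:2],np.float32)*1000)
        hull=cv2.minAreaRect(np.argwhere(r)[:,::-1].astype(np.float32))
        print(c,t,lo,len(Q),b,np.median(Q[:,2]),Q.mean(0))
        ys,xs=np.nonzero(r)
        if lo in(.035,.008):
            K=f["color"][max(ys.min()-6,0):ys.max()+6,max(xs.min()-6,0):xs.max()+6]; print("crop",xs.min()-6,ys.min()-6,K.shape)
            ims.append(cv2.resize(K,(400,300),interpolation=cv2.INTER_CUBIC))
cv2.imwrite("pics/c.png",np.vstack([np.hstack(ims[:2]),np.hstack(ims[2:])])[:,:,::-1])
E
```

```text
top holder 0.035 3484 ((575.1881713867188, 195.61639404296875), (199.8769989013672, 159.89247131347656), 85.00867462158203) 0.043603014942876106 [0.5725 0.1934 0.0433]
crop 162 185 (74, 88, 3)
top slide 0.008 365 ((599.9021606445312, -172.35906982421875), (89.01361083984375, 50.287261962890625), 69.28643798828125) 0.011489212884701061 [ 0.5988 -0.171   0.0116]
crop 312 197 (35, 44, 3)
top slide 0.022 78 ((600.0302124023438, -172.3130340576172), (40.35307312011719, 37.12861251831055), 68.93620300292969) 0.02670808598658958 [ 0.6    -0.1725  0.0268]
side holder 0.035 2188 ((576.1184692382812, 197.22805786132812), (200.40115356445312, 163.93406677246094), 85.1529769897461) 0.046048694864636364 [0.5734 0.2174 0.0449]
crop 233 248 (97, 98, 3)
side slide 0.008 108 ((600.7784423828125, -175.28387451171875), (98.83628845214844, 47.61586380004883), 65.96592712402344) 0.014357080549398826 [ 0.6015 -0.1596  0.0138]
crop 273 185 (32, 37, 3)
side slide 0.022 108 ((601.14404296875, -173.29454040527344), (47.027679443359375, 35.81056594848633), 68.00797271728516) 0.028633843787962687 [ 0.6022 -0.1702  0.0282]
```

View pics/c.png

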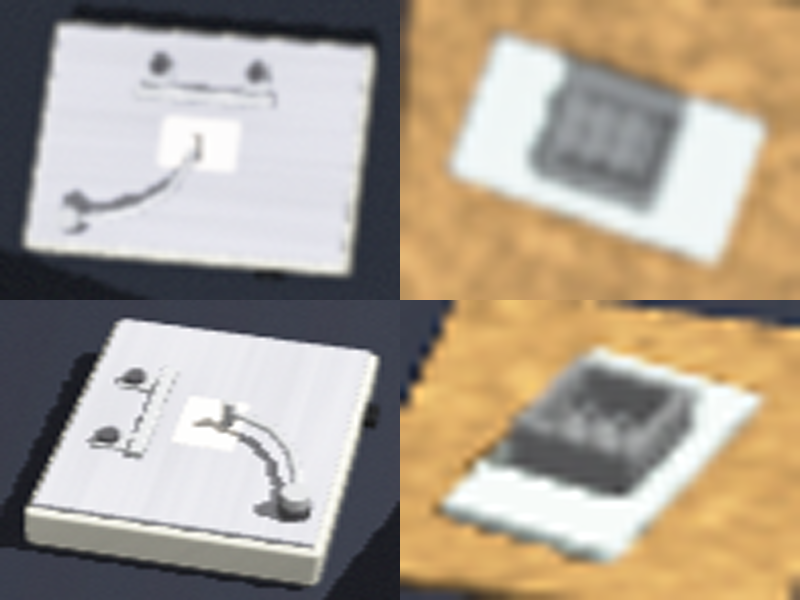

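The crops show the holder's bar and two screws on its far side, the clip arc, and the slide with its frame upright. I get the stage centre at (0.5755, 0.1955) with the holder's y at 85°. The slide is at (0.600, -0.172) with its long axis at about 69°, and the frame top is at about 0.028 m. All of this agrees with the text.

```bash
cat > go.py <<'E'
# usage: go.py x y z heading(deg)  | go.py h hx hy z heading   (h: holder frame, mm for hx,hy, z in m)
import sys; from h import *
from scipy.spatial.transform import Rotation as Ro
C=np.array([.5755,.1955]); H=np.radians(-5); RH=np.array([[np.cos(H),-np.sin(H)],[np.sin(H),np.cos(H)]])
def report():
    s=state(); p=s["tool_pos"]; q=s["tool_rot"]; R=Ro.from_quat([q[1],q[2],q[3],q[0]]).as_matrix()
    f=s["contact_force"]
    print("t",round(s["time"],2),"tcp",p.round(4),"head",np.degrees(np.arctan2(R[1,1],R[0,1])).round(2),"holder mm",(RH.T@(p[:2]-C)*1e3).round(1),"F_holder",(RH.T@f[:2]).round(2),f[2].round(2),"grip",round(s["gripper_width"],3),round(s["grasp_force"],1))
    return p,R
if __name__=="__main__":
    p,R=report(); a=sys.argv[1:]
    if a:
        if a[0]=="h":
            v=list(map(float,a[1:])); t=np.r_[C+RH@(np.array(v[:2])/1e3),v[2]]; th=v[3]
        else: *t,th=map(float,a); t=np.array(t)
        th=np.radians(th); y=np.array([np.cos(th),np.sin(th),0]); z=np.array([0,0,-1.]); Rt=np.c_[np.cross(y,z),y,z]
        d=R.T@(t-p); print("shift",(d/.5).round(4),"mm",(d*1e3).round(1),"turn",(Ro.from_matrix(R.T@Rt).as_rotvec()/1.5).round(4))
        print("1mm holder +x in shift units:",(R.T@np.r_[RH@[.001,0],0]/.5).round(5))
E
python3 go.py .6 -.1724 .11 69.2
```

```text
t 1.7 tcp [0.2542 0.571  0.1969] head 66.0 holder mm [-352.8  346. ] F_holder [ 0.   -0.34] 0.26 grip 1.0 0.0
shift [-1.2365 -1.077   0.1738] mm [-618.3 -538.5   86.9] turn [ 0.     -0.     -0.0372]
1mm holder +x in shift units: [-0.00189  0.00065 -0.     ]
```

{"name": "jog_arm", "arguments": {
  "motion": "100 -0.09 -0.08 0 0 0 0; 100 -0.18 -0.16 0 0 0 0; 100 -0.27 -0.24 0 0 0 0; 100 -0.36 -0.32 0 0 0 0; 100 -0.45 -0.4 0 0 0 0"
}}

```text
time: 2.33
tool_pos: [0.3789, 0.2951, 0.1972]
tool_rot: [0.0, 0.208, 0.978, 0.0]
contact_force: [1.3, 0.6, -0.2]
gripper_width: 1.0
grasp_force: 0.0
```

{"name": "jog_arm", "arguments": {
  "motion": "65 -0.09 -0.08 0 0 0 0; 65 -0.18 -0.16 0 0 0 0; 65 -0.27 -0.24 0 0 0 0; 65 -0.36 -0.32 0 0 0 0; 65 -0.45 -0.4 0 0 0 0"
}}

```text
time: 2.95
tool_pos: [0.5033, 0.0206, 0.1973]
tool_rot: [0.001, 0.208, 0.978, 0.0]
contact_force: [0.4, 0.3, 0.1]
gripper_width: 0.647
grasp_force: 0.0
```

{"name": "jog_arm", "arguments": {
  "motion": "65 -0.09 -0.08 0 0 0 0; 65 -0.18 -0.16 0 0 0 0; 65 -0.27 -0.24 0 0 0 -0.037; 65 -0.336 -0.277 0.08 0 0 -0.037; 65 -0.336 -0.277 0.16 0 0 -0.037"
}}

```text
time: 3.58
tool_pos: [0.6012, -0.1752, 0.1165]
tool_rot: [0.001, 0.182, 0.983, -0.0]
contact_force: [0.1, -0.1, -1.0]
gripper_width: 0.648
grasp_force: 0.0
```

```bash
python3 go.py .6 -.1724 .013 69.2; python3 - <<'E'
from h import *
f=grab_frame("side"); x=f["color"][150:250,230:360]
cv2.imwrite("pics/d.png",cv2.resize(x,(780,600))[:,:,::-1])
for c in("side","top"):
    if c=="top": grab_frame("top")
    print(c,place_of(c,"slide"),place_of(c,"slide_frame"))
E
```

```text
t 3.58 tcp [ 0.6012 -0.1752  0.1165] head 69.01 holder mm [  57.9 -367.1] F_holder [ 0.07 -0.08] -0.98 grip 0.648 0.0
shift [0.0047 0.0045 0.207 ] mm [  2.4   2.2 103.5] turn [-0.0002  0.0015 -0.0022]
1mm holder +x in shift units: [-0.00192  0.00055  0.     ]
side [{'at': [0.6005, -0.1723, 0.0036], 'p': 0.81}, {'at': [0.5738, 0.1962, 0.0016], 'p': 0.23}] [{'at': [0.5214, 0.2712, 0.0415], 'p': 0.59}]
top [{'at': [0.5992, -0.1692, 0.0068], 'p': 0.51}] [{'at': [0.5978, -0.1726, 0.0277], 'p': 0.45}]
```

View pics/d.png

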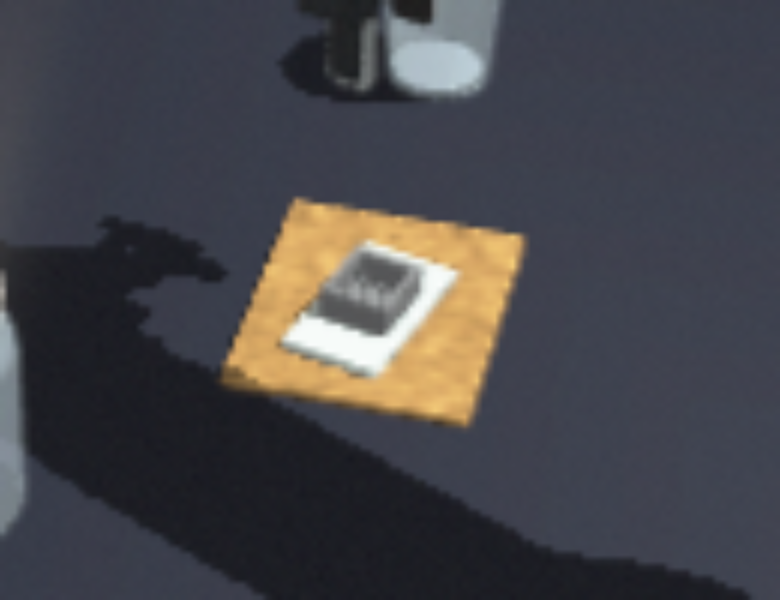

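The slide lies undisturbed and the fingers hang above it at about (345,60), not over the beaker. I descend.

{"name": "jog_arm", "arguments": {
  "motion": "65 0.0047 0.0045 0.05 0 0 -0.002; 65 0.0047 0.0045 0.1 0 0 -0.002; 65 0.0047 0.0045 0.14 0 0 -0.002; 65 0.0047 0.0045 0.17 0 0 -0.002; 65 0.0047 0.0045 0.185 0 0 -0.002"
}}

```text
time: 4.5
tool_pos: [0.5984, -0.1693, 0.024]
tool_rot: [-0.0, 0.179, 0.984, 0.0]
contact_force: [-0.8, 0.5, -0.6]
gripper_width: 0.651
grasp_force: 0.0
```

```bash
python3 go.py .6 -.1724 .013 69.2
```

```text
t 4.5 tcp [ 0.5984 -0.1693  0.024 ] head 69.37 holder mm [  54.6 -361.4] F_holder [-0.88  0.4 ] -0.62 grip 0.651 0.0
shift [-0.0052 -0.0047  0.0221] mm [-2.6 -2.4 11. ] turn [ 0.     -0.      0.0019]
1mm holder +x in shift units: [-0.00193  0.00054 -0.     ]
```

{"name": "jog_arm", "arguments": {
  "motion": "65 -0.005 -0.0045 0 0 0 0.002; 65 -0.005 -0.0045 0.01 0 0 0.002; 65 -0.005 -0.0045 0.018 0 0 0.002; 65 -0.005 -0.0045 0.022 0 0 0.002; 65 -0.005 -0.0045 0.022 0 0 0.002"
}}

```text
time: 5.12
tool_pos: [0.5997, -0.1723, 0.0132]
tool_rot: [-0.0, 0.181, 0.984, 0.0]
contact_force: [0.2, 0.2, -0.7]
gripper_width: 0.648
grasp_force: 0.0
```

```bash
python3 go.py .6 -.1724 .013 69.2
```

```text
t 5.12 tcp [ 0.5997 -0.1723  0.0132] head 69.19 holder mm [  56.2 -364.2] F_holder [0.15 0.22] -0.74 grip 0.648 0.0
shift [-0.0006 -0.0001  0.0004] mm [-0.3 -0.   0.2] turn [ 0.     -0.0003 -0.0001]
1mm holder +x in shift units: [-0.00192  0.00054 -0.     ]
```

{"name": "jog_arm", "arguments": {
  "motion": "50 0 0 0 0 0 0; 50 0 0 0 0 0 0; 30 0 0 0 0 0 0; 10 0 0 0 0 0 0; 10 0 0 0 0 0 0"
}}

```text
time: 5.75
tool_pos: [0.5999, -0.1723, 0.0134]
tool_rot: [0.0, 0.181, 0.984, -0.0]
contact_force: [-0.0, 0.3, 0.5]
gripper_width: 0.105
grasp_force: 0.0
```

{"name": "jog_arm", "arguments": {
  "motion": "10 0 0 0 0 0 0; 10 0 0 0 0 0 0; 10 0 0 -0.003 0 0 0; 10 0 0 -0.006 0 0 0; 10 0 0 -0.01 0 0 0"
}}

```text
time: 6.38
tool_pos: [0.5999, -0.1724, 0.0186]
tool_rot: [0.0, 0.181, 0.984, -0.0]
contact_force: [0.4, 0.1, -0.1]
gripper_width: 0.101
grasp_force: 0.0
```

```bash
python3 go.py h 30 0 .15 85
```

```text
t 6.38 tcp [ 0.5999 -0.1724  0.0186] head 69.18 holder mm [  56.4 -364.3] F_holder [0.4  0.14] -0.06 grip 0.101 0.0
shift [ 0.2494  0.6867 -0.2629] mm [ 124.7  343.3 -131.4] turn [-0.     0.    -0.184]
1mm holder +x in shift units: [-0.00192  0.00055  0.     ]
```

The fingers closed to 10 % with no grip force, so the grasp missed. I look before moving further.

```bash
python3 - <<'E'
from h import *
np.set_printoptions(precision=4,suppress=True)
print({k:v for k,v in state().items() if k in("joint_pos","tool_pos","gripper_width")})
a=[]
for c,(r,q) in(("side",(130,240)),("top",(150,260))):
    f=grab_frame(c); a.append(cv2.resize(f["color"][r:r+110,q:q+100 if c=="side" else q+110],(400,400)))
    for t in("slide","slide_frame"): print(c,t,[(np.array(x["at"]).round(4),round(x["p"],2)) for x in place_of(c,t)])
    r=cut_out(c,"slide")
    if r: P=pts(f,r[0]["pixels"]); print(len(P),np.percentile(P,[2,50,98],axis=0))
cv2.imwrite("pics/e.png",np.hstack(a)[:,:,::-1])
E
```

```text
{'joint_pos': array([-0.3989,  0.2195,  1.7438, -0.    ,  1.1782, -1.6064]), 'tool_pos': array([ 0.5999, -0.1724,  0.0186]), 'gripper_width': 0.10086225531723289}
side slide [(array([ 0.6016, -0.1738,  0.0069]), 0.78)]
side slide_frame [(array([ 0.5998, -0.1739,  0.03  ]), 0.85), (array([0.5648, 0.1971, 0.0583]), 0.61)]
361 [[ 0.5736 -0.2065  0.01  ]
 [ 0.6038 -0.1588  0.0178]
 [ 0.6345 -0.1278  0.0334]]
top slide []
top slide_frame []
```

View pics/e.png

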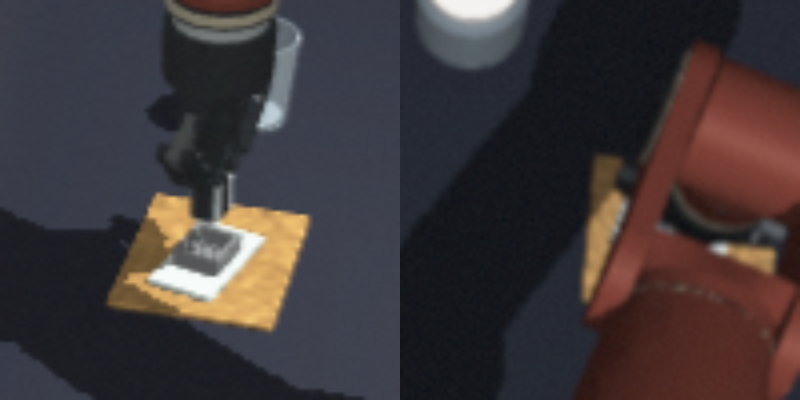

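The side view shows the closed fingertips at about (208,215) in the crop, above the frame rather than around it. I measure where they really are against the reported TCP.

```bash
python3 - <<'E'
from h import *
np.set_printoptions(precision=4,suppress=True)
f=grab_frame("side"); W=np.linalg.inv(f["world_from_camera"]);K=f["intrinsics"]
for w in([.5999,-.1724,.0186],[.6,-.1724,.028],[.6,-.1724,.05]):
    p=W[:3,:3]@w+W[:3,3]; print(w,K[0,0]*p[0]/-p[2]+K[0,2],K[1,1]*-p[1]/-p[2]+K[1,2])
print("cam",f["world_from_camera"][:3,3])
for r in range(160,194,3):
    m=np.zeros((420,560),bool); m[r,284:302]=1
    P=pts(f,m); k=np.abs(P[:,1]+.172)<.05; P=P[k&(P[:,0]>.5)&(P[:,0]<.7)]
    print(r,len(P),np.median(P,axis=0) if len(P) else "", P[:,2].min() if len(P) else "")
E
```

```text
[0.5999, -0.1724, 0.0186] 292.3030500790814 199.55490560353962
[0.6, -0.1724, 0.028] 292.393006267892 196.95660172658256
[0.6, -0.1724, 0.05] 292.6880410488915 190.79761128659564
cam [0.5026 0.9523 0.8786]
160 18 [ 0.6017 -0.1431  0.1709] 0.1513887082790426
163 18 [ 0.6018 -0.1458  0.1611] 0.14276730259177617
166 18 [ 0.6012 -0.1434  0.1534] 0.12901678262542704
169 17 [ 0.6002 -0.1517  0.1382] 0.11407960300880249
172 11 [ 0.5968 -0.1551  0.1252] 0.10856846464081271
175 11 [ 0.597  -0.1752  0.1037] 0.09155318189726491
178 12 [ 0.6028 -0.1445  0.1134] 0.09280753207952286
181 12 [ 0.6016 -0.1419  0.1037] 0.08045906805224878
184 11 [ 0.6016 -0.1614  0.081 ] 0.06894473147520319
187 11 [ 0.6011 -0.1617  0.0695] 0.056379530467294936
190 6 [ 0.6021 -0.162   0.0607] 0.05782009265829846
193 18 [ 0.6017 -0.1928  0.0263] 0.008163124682927014
```

The lateral position is right, but the real fingertips are at about z = 0.055 while the reported TCP is 0.0186. Reported z is therefore low by about 36 mm. I reopen, go part way down and measure the tips again instead of trusting the reported z.

{"name": "jog_arm", "arguments": {
  "motion": "65 0 0 0 0 0 0; 65 0 0 0 0 0 0; 65 0 0 0.01 0 0 0; 65 0 0 0.03 0 0 0; 65 0 0 0.04 0 0 0"
}}

```text
time: 7.45
tool_pos: [0.5991, -0.172, -0.003]
tool_rot: [-0.001, 0.181, 0.984, 0.0]
contact_force: [-0.3, 0.6, -0.2]
gripper_width: 0.649
grasp_force: 0.0
```

```bash
cat > tip.py <<'E'
from h import *
import sys
np.set_printoptions(precision=4,suppress=True)
f=grab_frame("side"); p=state()["tool_pos"]
P=pts(f,np.ones((420,560),bool)); c=f["color"].reshape(-1,3)
m=f["range_z"]>0; c=f["color"][m]
k=(np.abs(P[:,0]-p[0])<.02)&(np.abs(P[:,1]-p[1])<.06)&(P[:,2]>p[2]+.012)&(P[:,2]<p[2]+.12)&(c.max(1)<70)
Q=P[k]; 
for lo in np.arange(p[2]+.012,p[2]+.08,.004):
    q=Q[(Q[:,2]>=lo)&(Q[:,2]<lo+.004)]
    print(round(lo,4),len(q),(q.min(0),q.max(0)) if len(q) else "")
cv2.imwrite(sys.argv[1],cv2.resize(f["color"][150:220,250:340],(800,600),interpolation=cv2.INTER_CUBIC)[:,:,::-1])
E
python3 go.py; python3 tip.py pics/f.png
```

```text
t 7.45 tcp [ 0.5991 -0.172  -0.003 ] head 69.18 holder mm [  55.5 -364.1] F_holder [-0.3   0.56] -0.18 grip 0.649 0.0
0.0084 0 
0.0124 0 
0.0164 0 
0.0204 0 
0.0244 0 
0.0284 0 
0.0324 0 
0.0364 2 (array([ 0.5874, -0.2022,  0.0393]), array([ 0.5933, -0.2017,  0.0404]))
0.0404 4 (array([ 0.5838, -0.2041,  0.0426]), array([ 0.5996, -0.1939,  0.0443]))
0.0444 9 (array([ 0.5879, -0.2029,  0.0445]), array([ 0.6146, -0.1342,  0.0483]))
0.0484 12 (array([ 0.5813, -0.2024,  0.0485]), array([ 0.6175, -0.1345,  0.052 ]))
0.0524 12 (array([ 0.5846, -0.2016,  0.0525]), array([ 0.6177, -0.1298,  0.056 ]))
0.0564 13 (array([ 0.582 , -0.2053,  0.0567]), array([ 0.6181, -0.1339,  0.0595]))
0.0604 14 (array([ 0.5813, -0.2048,  0.0606]), array([ 0.6182, -0.1314,  0.0644]))
0.0644 11 (array([ 0.5822, -0.2034,  0.0648]), array([ 0.618 , -0.1352,  0.0675]))
0.0684 10 (array([ 0.5824, -0.2017,  0.0686]), array([ 0.6182, -0.1325,  0.0724]))
0.0724 10 (array([ 0.5831, -0.2051,  0.0726]), array([ 0.6096, -0.1325,  0.0763]))
```

View pics/f.png

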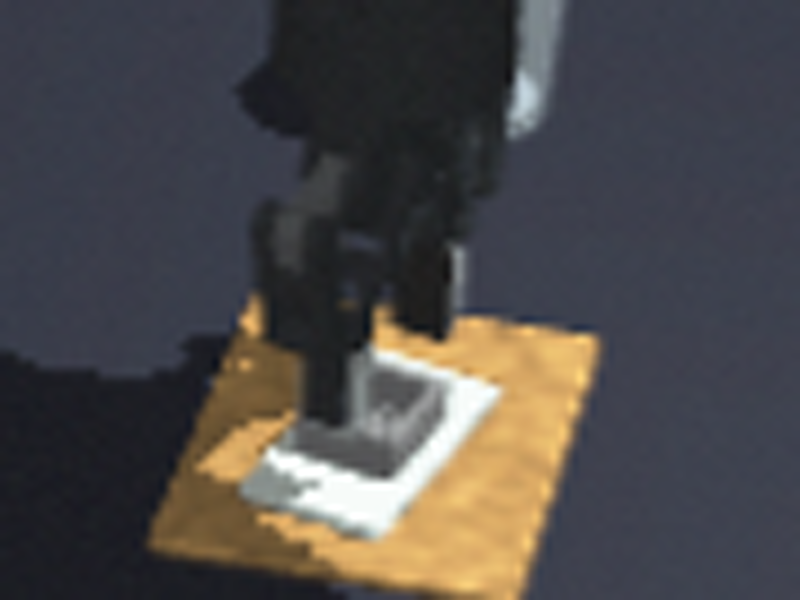

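The fingers straddle the frame at about (325,420) and (425,330), with tips at about 0.040 while reported z is -0.003. That confirms the offset. I go 21 mm lower, slowly, then close.

{"name": "jog_arm", "arguments": {
  "motion": "65 0 0 0.01 0 0 0; 65 0 0 0.02 0 0 0; 65 0 0 0.03 0 0 0; 65 0 0 0.036 0 0 0; 65 0 0 0.04 0 0 0"
}}

```text
time: 8.12
tool_pos: [0.5999, -0.1723, -0.0218]
tool_rot: [-0.0, 0.181, 0.984, 0.0]
contact_force: [1.2, -0.0, -0.0]
gripper_width: 0.651
grasp_force: 0.0
```

```bash
python3 tip.py pics/g.png; python3 go.py .6 -.1724 -.024 69.2
```

```text
-0.01 0 
-0.006 0 
-0.002 0 
0.002 0 
0.006 0 
0.01 0 
0.014 0 
0.018 0 
0.022 1 (array([ 0.5834, -0.1974,  0.0259]), array([ 0.5834, -0.1974,  0.0259]))
0.026 9 (array([ 0.5923, -0.2053,  0.0262]), array([ 0.6169, -0.1341,  0.0299]))
0.03 12 (array([ 0.5833, -0.2041,  0.0307]), array([ 0.6196, -0.132 ,  0.034 ]))
0.034 12 (array([ 0.5838, -0.2045,  0.034 ]), array([ 0.617 , -0.1309,  0.0374]))
0.038 12 (array([ 0.5839, -0.2083,  0.0381]), array([ 0.6196, -0.1313,  0.0419]))
0.042 10 (array([ 0.5842, -0.1994,  0.0422]), array([ 0.618 , -0.1312,  0.0457]))
0.046 12 (array([ 0.5843, -0.2031,  0.046 ]), array([ 0.6144, -0.1317,  0.0493]))
0.05 7 (array([ 0.5877, -0.2043,  0.0506]), array([ 0.6145, -0.1349,  0.0538]))
0.054 8 (array([ 0.5828, -0.2059,  0.0543]), array([ 0.6112, -0.1298,  0.0579]))
t 8.18 tcp [ 0.5997 -0.1723 -0.022 ] head 69.18 holder mm [  56.2 -364.3] F_holder [-0.7   0.53] -0.18 grip 0.647 0.0
shift [-0.0006  0.      0.004 ] mm [-0.3  0.   2. ] turn [ 0.     -0.0003 -0.0002]
1mm holder +x in shift units: [-0.00192  0.00055 -0.     ]
```

{"name": "jog_arm", "arguments": {
  "motion": "65 0 0 0.004 0 0 0; 65 0 0 0.008 0 0 0; 65 0 0 0.01 0 0 0; 65 0 0 0.01 0 0 0; 50 0 0 0.01 0 0 0"
}}

```text
time: 8.8
tool_pos: [0.6017, -0.1731, -0.0242]
tool_rot: [0.002, 0.181, 0.984, -0.0]
contact_force: [-1.3, 0.8, 8.2]
gripper_width: 0.506
grasp_force: 4.1
```

{"name": "jog_arm", "arguments": {
  "motion": "50 0 0 0 0 0 0; 45 0 0 0 0 0 0; 40 0 0 0 0 0 0; 30 0 0 0 0 0 0; 30 0 0 0 0 0 0"
}}

```text
time: 9.43
tool_pos: [0.6022, -0.173, -0.0236]
tool_rot: [0.002, 0.181, 0.984, -0.0]
contact_force: [-1.5, 2.1, 10.8]
gripper_width: 0.453
grasp_force: 63.1
```

```bash
python3 go.py
```

```text
t 9.43 tcp [ 0.6022 -0.173  -0.0236] head 69.19 holder mm [  58.7 -364.8] F_holder [-1.63  1.95] 10.76 grip 0.453 63.1
```

Gripped at 38.5 mm with 63 N. The tips rest lightly on the plate at about 10 N, so the underside is at reported z + 0.0296. I lift.

{"name": "jog_arm", "arguments": {
  "motion": "30 0 0 -0.006 0 0 0; 30 0 0 -0.01 0 0 0; 30 0 0 -0.02 0 0 0; 30 0 0 -0.05 0 0 0; 30 0 0 -0.1 0 0 0"
}}

```text
time: 10.05
tool_pos: [0.5991, -0.1721, 0.0235]
tool_rot: [-0.001, 0.181, 0.984, 0.0]
contact_force: [-0.4, -1.0, -0.8]
gripper_width: 0.452
grasp_force: 61.2
```

{"name": "jog_arm", "arguments": {
  "motion": "30 0 0 -0.06 0 0 0; 30 0 0 -0.12 0 0 0; 30 0 0 -0.16 0 0 0; 30 0 0 -0.16 0 0 0; 30 0 0 -0.16 0 0 0"
}}

```text
time: 10.68
tool_pos: [0.5991, -0.172, 0.1022]
tool_rot: [-0.001, 0.181, 0.984, 0.0]
contact_force: [0.6, 0.5, -0.4]
gripper_width: 0.454
grasp_force: 61.2
```

```bash
python3 - <<'E'
from h import *
f=grab_frame("side")
for t in("slide","slide_frame"): print(t,[(np.array(x["at"]).round(4),round(x["p"],2)) for x in place_of("side",t)])
cv2.imwrite("pics/i.png",cv2.resize(f["color"][130:230,230:363],(800,600),interpolation=cv2.INTER_CUBIC)[:,:,::-1])
E
python3 go.py h 50 0 .10 85
```

```text
slide [(array([ 0.5959, -0.1723,  0.1294]), 0.52)]
slide_frame [(array([ 0.5997, -0.1734,  0.1575]), 0.8)]
t 10.82 tcp [ 0.5989 -0.172   0.1015] head 69.18 holder mm [  55.3 -364. ] F_holder [-0.38  0.37] 0.06 grip 0.449 61.2
shift [0.2086 0.6976 0.0038] mm [104.3 348.8   1.9] turn [ 0.0004 -0.002  -0.184 ]
1mm holder +x in shift units: [-1.92e-03  5.50e-04 -1.00e-05]
```

View pics/i.png

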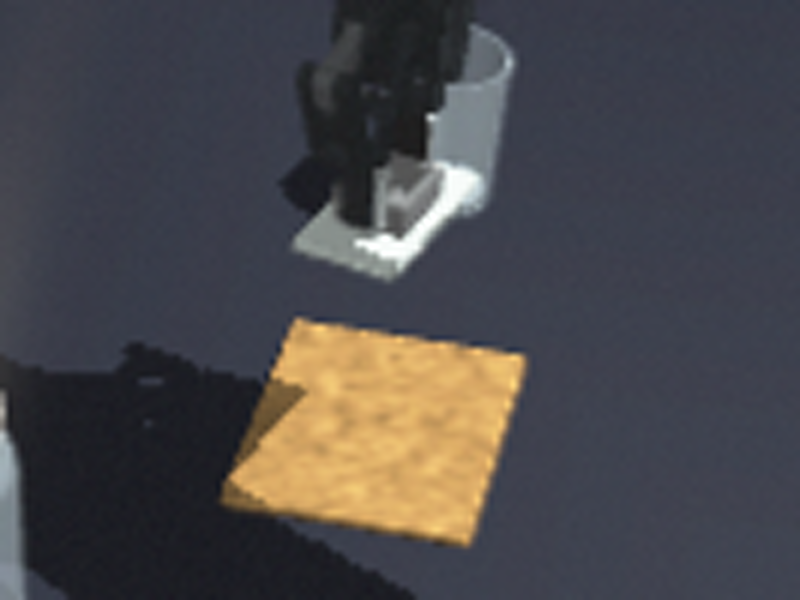

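The slide is held level above the mat at about (385,230), with nothing disturbed. I carry it towards the holder and check the screw-head heights.

{"name": "jog_arm", "arguments": {
  "motion": "30 0.02 0.06 0 0 0 -0.02; 30 0.05 0.14 0 0 0 -0.05; 30 0.08 0.22 0 0 0 -0.08; 30 0.11 0.31 0 0 0 -0.11; 30 0.14 0.39 0 0 0 -0.14"
}}

```text
time: 11.45
tool_pos: [0.6031, 0.0364, 0.1023]
tool_rot: [-0.001, 0.076, 0.997, 0.0]
contact_force: [-0.2, -0.2, -0.7]
gripper_width: 0.452
grasp_force: 61.2
```

```bash
python3 go.py h 30 0 .10 85; python3 - <<'E'
from h import *; from go import C,RH
np.set_printoptions(precision=4,suppress=True,linewidth=150)
for c in("side","top"):
    f=grab_frame(c); P=pts(f,np.ones((420,560),bool)); q=(P[:,:2]-C)@RH*1e3
    col=f["color"][f["range_z"]>0].max(1)
    for n,b in(("bar/screw",(15,75,-50,50)),):
        k=(q[:,0]>b[0])&(q[:,0]<b[1])&(q[:,1]>b[2])&(q[:,1]<b[3])&(P[:,2]<.08)
        for x in range(15,75,4):
            m=k&(q[:,0]>=x)&(q[:,0]<x+4)
            if m.sum(): print(c,x,m.sum(),"z",np.percentile(P[m,2],[5,50,90,100]))
E
```

```text
t 11.45 tcp [0.6031 0.0364 0.1023] head 81.31 holder mm [  41.3 -156.1] F_holder [-0.23 -0.19] -0.71 grip 0.452 61.2
shift [0.0427 0.3101 0.0046] mm [ 21.4 155.1   2.3] turn [-0.     -0.0011 -0.043 ]
1mm holder +x in shift units: [-0.002    0.00013 -0.     ]
side 15 55 z [0.0453 0.0482 0.0498 0.0512]
side 19 58 z [0.0458 0.0482 0.0496 0.0531]
side 23 56 z [0.0449 0.048  0.0498 0.0512]
side 27 70 z [0.0449 0.0477 0.0546 0.0573]
side 31 60 z [0.0466 0.054  0.0562 0.0581]
side 35 53 z [0.0488 0.0546 0.0564 0.0579]
side 39 47 z [0.0462 0.0494 0.0515 0.0553]
side 43 57 z [0.045  0.0489 0.0516 0.0527]
side 47 63 z [0.0461 0.0497 0.0573 0.0594]
side 51 53 z [0.0459 0.0498 0.0578 0.059 ]
side 55 56 z [0.0444 0.049  0.0559 0.0589]
side 59 50 z [0.0454 0.0483 0.0503 0.0523]
side 63 51 z [0.0457 0.0472 0.0489 0.0502]
side 67 60 z [0.0454 0.0477 0.0491 0.0503]
side 71 51 z [0.045  0.0478 0.0494 0.0506]
top 15 39 z [0.0408 0.0437 0.0458 0.0473]
top 19 46 z [0.0401 0.0434 0.0463 0.0478]
top 23 45 z [0.0415 0.0441 0.0471 0.0491]
top 27 54 z [0.0415 0.0479 0.0519 0.0539]
top 31 44 z [0.0442 0.0503 0.0536 0.0551]
top 35 32 z [0.0421 0.0478 0.052  0.0544]
top 39 47 z [0.0414 0.0448 0.0481 0.0489]
top 43 41 z [0.0411 0.0457 0.0503 0.0593]
top 47 48 z [0.0411 0.0458 0.0532 0.0558]
top 51 42 z [0.0416 0.0448 0.051  0.0557]
top 55 37 z [0.0414 0.0451 0.0484 0.0555]
top 59 40 z [0.0405 0.0443 0.0472 0.0482]
top 63 43 z [0.0391 0.0437 0.0453 0.0488]
top 67 44 z [0.0402 0.0436 0.0464 0.0494]
top 71 38 z [0.0406 0.044  0.0464 0.0489]
```

The bar face is at about x = 29 mm, the bar is 7 mm high and the screw heads about 10 mm. I will enter with the underside about 14 mm above the stage, still below the post top at 26 mm.

{"name": "jog_arm", "arguments": {
  "motion": "30 0.013 0.1 0 0 0 -0.02; 30 0.026 0.2 0 0 0 -0.043; 30 0.036 0.26 0 0 0 -0.043; 30 0.04 0.29 0 0 0 -0.043; 30 0.04 0.3 0 0 0 -0.043"
}}

```text
time: 12.18
tool_pos: [0.6068, 0.1859, 0.1028]
tool_rot: [-0.0, 0.044, 0.999, -0.0]
contact_force: [0.5, -0.2, -0.5]
gripper_width: 0.457
grasp_force: 61.5
```

{"name": "jog_arm", "arguments": {
  "motion": "30 0 0 0 0 0 0; 30 0 0 0 0 0 0; 30 0 0 0.02 0 0 0; 30 0 0 0.05 0 0 0; 30 0 0 0.05 0 0 0"
}}

```text
time: 12.8
tool_pos: [0.605, 0.1855, 0.0754]
tool_rot: [-0.002, 0.045, 0.999, -0.001]
contact_force: [-0.9, 0.8, -0.5]
gripper_width: 0.453
grasp_force: 61.5
```

```bash
python3 go.py h 30 0 .030 85;python3 - <<'E'
from h import *; from go import C,RH
for c in("side","top"):
    f=grab_frame(c)
    for t in("slide","slide_frame"): print(c,t,[(np.array(x["at"]).round(4),((np.array(x["at"])[:2]-C)@RH*1e3).round(1),round(x["p"],2)) for x in place_of(c,t)])
E
```

```text
t 12.8 tcp [0.605  0.1855 0.0754] head 84.89 holder mm [30.2 -7.4] F_holder [-0.96  0.67] -0.46 grip 0.453 61.5
shift [0.0001 0.0149 0.0909] mm [ 0.   7.4 45.4] turn [-0.0009 -0.0032 -0.0012]
1mm holder +x in shift units: [-2.e-03  0.e+00 -1.e-05]
side slide [(array([0.6039, 0.1863, 0.103 ]), array([29.1, -6.7]), 0.81)]
side slide_frame [(array([0.6059, 0.1798, 0.1291]), array([ 31.7, -13. ]), 0.72)]
top slide [(array([0.6067, 0.192 , 0.1112]), array([31.4, -0.8]), 0.6)]
top slide_frame [(array([0.6052, 0.1851, 0.1302]), array([30.5, -7.8]), 0.64)]
```

{"name": "jog_arm", "arguments": {
  "motion": "30 0 0.007 0.02 0 -0.001 -0.001; 30 0 0.015 0.04 0 -0.002 -0.001; 30 0 0.015 0.06 0 -0.002 -0.001; 30 0 0.015 0.075 0 -0.002 -0.001; 30 0 0.015 0.082 0 -0.002 -0.001"
}}

```text
time: 13.72
tool_pos: [0.6071, 0.1934, 0.0364]
tool_rot: [0.001, 0.044, 0.999, -0.0]
contact_force: [-0.5, -0.5, -0.9]
gripper_width: 0.452
grasp_force: 61.5
```

{"name": "jog_arm", "arguments": {
  "motion": "30 0 0 0 0 0 0; 30 0 0 0 0 0 0; 30 0 0 0 0 0 0; 30 0 0 0 0 0 0; 30 0 0 0 0 0 0"
}}

```text
time: 14.35
tool_pos: [0.6076, 0.1936, 0.0375]
tool_rot: [0.002, 0.044, 0.999, -0.0]
contact_force: [-0.2, 0.3, -1.0]
gripper_width: 0.453
grasp_force: 61.5
```

```bash
python3 go.py h 30 0 .030 85
```

```text
t 14.35 tcp [0.6076 0.1936 0.0375] head 85.0 holder mm [32.2  0.9] F_holder [-0.24  0.24] -0.96 grip 0.453 61.5
shift [ 0.0044 -0.0018  0.0151] mm [ 2.2 -0.9  7.5] turn [ 0.      0.0021 -0.    ]
1mm holder +x in shift units: [-2.e-03  0.e+00  1.e-05]
```

{"name": "jog_arm", "arguments": {
  "motion": "30 0 -0.002 0.004 0 0.001 0; 30 0 -0.002 0.008 0 0.002 0; 30 0 -0.002 0.012 0 0.002 0; 30 0 -0.002 0.014 0 0.002 0; 30 0 -0.002 0.014 0 0.002 0"
}}

```text
time: 14.98
tool_pos: [0.6074, 0.1926, 0.0302]
tool_rot: [-0.0, 0.044, 0.999, -0.0]
contact_force: [0.7, -0.4, -0.2]
gripper_width: 0.452
grasp_force: 61.5
```

{"name": "jog_arm", "arguments": {
  "motion": "30 0.006 0 0 0 0 0; 30 0.012 0 0 0 0 0; 30 0.018 0 0 0 0 0; 30 0.024 0 0 0 0 0; 30 0.03 0 0 0 0 0"
}}

```text
time: 15.6
tool_pos: [0.5936, 0.1932, 0.0309]
tool_rot: [0.002, 0.043, 0.999, -0.001]
contact_force: [4.1, -3.3, -1.2]
gripper_width: 0.449
grasp_force: 61.8
```

```bash
python3 go.py h -12 0 .030 85
```

```text
t 15.6 tcp [0.5936 0.1932 0.0309] head 85.02 holder mm [18.3 -0.7] F_holder [ 4.38 -2.97] -1.2 grip 0.449 61.8
shift [0.0605 0.0014 0.0015] mm [30.3  0.7  0.8] turn [-0.0006  0.0021  0.0002]
1mm holder +x in shift units: [-2.e-03 -0.e+00  1.e-05]
```

The clip engages at x of about 19 mm, as expected, with about 4 N on the slide. I go on drawing it back slowly.

{"name": "jog_arm", "arguments": {
  "motion": "30 0.006 0 0 0 0 0; 30 0.012 0 0 0 0 0; 30 0.018 0 0 0 0 0; 30 0.024 0 0 0 0 0; 30 0.03 0 0 0 0 0"
}}

```text
time: 16.23
tool_pos: [0.5795, 0.1942, 0.0314]
tool_rot: [0.002, 0.044, 0.999, -0.001]
contact_force: [5.3, -3.3, -1.5]
gripper_width: 0.454
grasp_force: 62.0
```

{"name": "jog_arm", "arguments": {
  "motion": "30 0.006 0 0 0 0 0; 30 0.012 0 0 0 0 0; 30 0.018 0 0 0 0 0; 30 0.024 0 0 0 0 0; 30 0.028 0 0 0 0 0"
}}

```text
time: 16.85
tool_pos: [0.5658, 0.1954, 0.0316]
tool_rot: [0.003, 0.043, 0.999, -0.001]
contact_force: [5.6, -3.9, -1.2]
gripper_width: 0.45
grasp_force: 62.1
```

```bash
python3 go.py h -12 0 .030 85; python3 - <<'E'
from h import *; from go import C,RH
f=grab_frame("side")
for t in("slide","slide_frame","clip_tip","holder"): print(t,[(np.array(x["at"]).round(4),((np.array(x["at"])[:2]-C)@RH*1e3).round(1),round(x["p"],2)) for x in place_of("side",t)])
cv2.imwrite("pics/j.png",cv2.resize(f["color"][220:350,215:388],(800,600),interpolation=cv2.INTER_CUBIC)[:,:,::-1])
E
```

```text
t 16.85 tcp [0.5658 0.1954 0.0316] head 85.02 holder mm [-9.6 -1. ] F_holder [ 5.91 -3.44] -1.23 grip 0.45 62.1
shift [0.0047 0.0019 0.0031] mm [2.4 1.  1.6] turn [-0.0008  0.0035  0.0002]
1mm holder +x in shift units: [-2.e-03 -0.e+00  1.e-05]
slide []
slide_frame [(array([0.5668, 0.1924, 0.085 ]), array([-8.4, -3.8]), 0.69)]
clip_tip [(array([0.5353, 0.1852, 0.058 ]), array([-39.1, -13.8]), 0.65)]
holder [(array([5.739e-01, 1.936e-01, 4.000e-04]), array([-1.4, -2. ]), 0.93), (array([ 0.7814, -0.0095, -0.0034]), array([ 223. , -186.3]), 0.65)]
```

View pics/j.png

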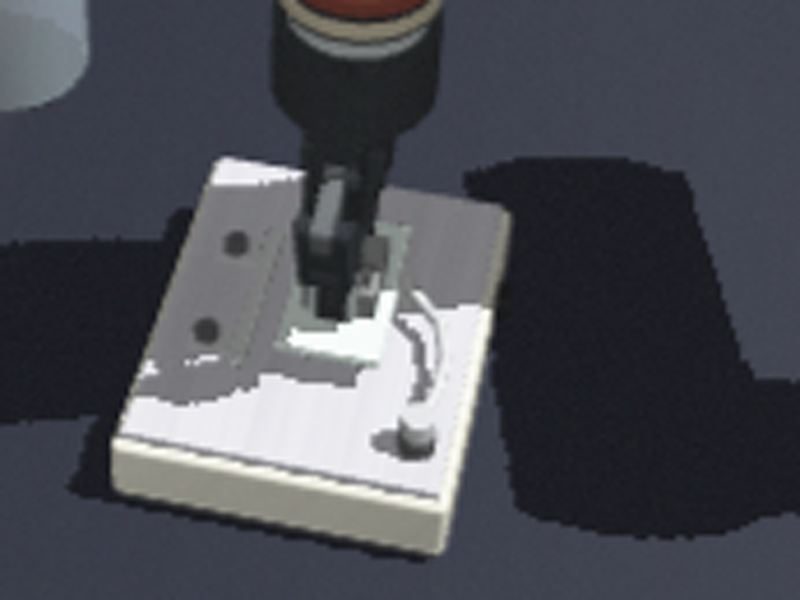

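The clip is drawn back (its arc at about (425,340), the post behind the slide's side). The slide lies clear between the clip and the bar at about (260,290). I lower gently.

{"name": "jog_arm", "arguments": {
  "motion": "30 0.002 0.001 0.006 0 0.002 0; 30 0.003 0.002 0.012 0 0.003 0; 30 0.003 0.002 0.018 0 0.003 0; 30 0.003 0.002 0.023 0 0.003 0; 30 0.003 0.002 0.025 0 0.003 0"
}}

```text
time: 17.73
tool_pos: [0.5648, 0.1978, 0.0198]
tool_rot: [0.0, 0.044, 0.999, 0.001]
contact_force: [5.1, -0.6, 2.0]
gripper_width: 0.453
grasp_force: 62.8
```

```bash
python3 go.py h -11 0 .016 85
```

```text
t 17.73 tcp [0.5648 0.1978 0.0198] head 85.0 holder mm [-10.9   1.3] F_holder [ 5.12 -0.15] 2.0 grip 0.453 62.8
shift [ 0.0002 -0.0027  0.0076] mm [ 0.1 -1.3  3.8] turn [ 0.0009  0.0006 -0.    ]
1mm holder +x in shift units: [-0.002  0.     0.   ]
```

{"name": "jog_arm", "arguments": {
  "motion": "30 0 0 0.001 0 0 0; 30 0 -0.001 0.002 0 0 0; 30 0 -0.002 0.003 0 0 0; 30 0 -0.002 0.004 0 0 0; 30 0 -0.002 0.005 0 0 0"
}}

```text
time: 18.35
tool_pos: [0.5624, 0.1966, 0.0156]
tool_rot: [-0.002, 0.044, 0.999, 0.0]
contact_force: [3.9, 0.7, 3.2]
gripper_width: 0.452
grasp_force: 63.1
```

```bash
python3 go.py h -11 0 .016 85
```

```text
t 18.35 tcp [0.5624 0.1966 0.0156] head 85.0 holder mm [-13.2  -0. ] F_holder [3.78 1.02] 3.18 grip 0.452 63.1
shift [-0.0044  0.     -0.0009] mm [-2.2  0.  -0.4] turn [ 0.0001 -0.0027  0.    ]
1mm holder +x in shift units: [-2.e-03 -0.e+00 -1.e-05]
```

{"name": "jog_arm", "arguments": {
  "motion": "30 -0.002 0 0 0 -0.001 0; 30 -0.002 0 0 0 -0.001 0; 30 -0.002 0 0 0 -0.001 0; 30 -0.002 0 0 0 -0.001 0; 30 -0.002 0 0 0 -0.001 0"
}}

```text
time: 18.98
tool_pos: [0.5632, 0.1966, 0.0155]
tool_rot: [-0.001, 0.044, 0.999, 0.0]
contact_force: [2.0, 3.2, 5.0]
gripper_width: 0.454
grasp_force: 63.1
```

```bash
python3 go.py h -11 0 .016 85
```

```text
t 18.98 tcp [0.5632 0.1966 0.0155] head 85.0 holder mm [-12.3   0. ] F_holder [1.73 3.32] 5.05 grip 0.454 63.1
shift [-0.0026 -0.     -0.0009] mm [-1.3 -0.  -0.5] turn [ 0.0002 -0.0019 -0.    ]
1mm holder +x in shift units: [-2.e-03  0.e+00 -1.e-05]
```

{"name": "jog_arm", "arguments": {
  "motion": "30 0 0 0.001 0 0 0; 30 0 0 0.001 0 0 0; 30 0 0 0.002 0 0 0; 30 0 0 0.002 0 0 0; 30 0 0 0.002 0 0 0"
}}

```text
time: 19.6
tool_pos: [0.5632, 0.1966, 0.0155]
tool_rot: [-0.002, 0.044, 0.999, 0.0]
contact_force: [-0.5, 1.1, 9.6]
gripper_width: 0.451
grasp_force: 64.2
```

```bash
python3 go.py h -11 0 .016 85
```

```text
t 19.6 tcp [0.5632 0.1966 0.0155] head 85.0 holder mm [-12.3   0.1] F_holder [-0.64  1.08] 9.62 grip 0.451 64.2
shift [-0.0027 -0.0001 -0.001 ] mm [-1.3 -0.1 -0.5] turn [ 0.0001 -0.0022  0.    ]
1mm holder +x in shift units: [-2.e-03 -0.e+00 -1.e-05]
```

The stage contact is felt at z = 0.0155, as predicted. I ease the downforce and slide slowly towards the edge, with the clip following.

{"name": "jog_arm", "arguments": {
  "motion": "30 0 0 -0.002 0 -0.001 0; 30 0 0 -0.003 0 -0.001 0; 30 0 0 -0.003 0 -0.001 0; 30 -0.002 0 -0.003 0 -0.001 0; 30 -0.004 0 -0.003 0 -0.001 0"
}}

```text
time: 20.23
tool_pos: [0.5648, 0.1963, 0.0155]
tool_rot: [-0.001, 0.044, 0.999, 0.0]
contact_force: [2.8, 1.9, 2.7]
gripper_width: 0.454
grasp_force: 62.7
```

{"name": "jog_arm", "arguments": {
  "motion": "30 -0.004 0 0 0 0 0; 30 -0.008 0 0 0 0 0; 30 -0.012 0 0 0 0 0; 30 -0.014 0 0 0 0 0; 30 -0.014 0 0 0 0 0"
}}

```text
time: 20.85
tool_pos: [0.5722, 0.1954, 0.0156]
tool_rot: [-0.001, 0.044, 0.999, -0.0]
contact_force: [3.6, 0.7, -0.2]
gripper_width: 0.449
grasp_force: 62.2
```

```bash
python3 go.py h 0 0 .016 85
```

```text
t 20.85 tcp [0.5722 0.1954 0.0156] head 85.0 holder mm [-3.3 -0.4] F_holder [3.48 1.06] -0.25 grip 0.449 62.2
shift [-0.0065  0.0007 -0.0009] mm [-3.3  0.4 -0.4] turn [-0.0002 -0.0009 -0.0001]
1mm holder +x in shift units: [-0.002  0.    -0.   ]
```

{"name": "jog_arm", "arguments": {
  "motion": "30 -0.001 0 0 0 0 0; 30 -0.002 0 0 0 0 0; 30 -0.003 0 0 0 0 0; 30 -0.004 0 0 0 0 0; 30 -0.004 0 0 0 0 0"
}}

```text
time: 21.48
tool_pos: [0.5741, 0.1954, 0.0158]
tool_rot: [-0.001, 0.044, 0.999, -0.0]
contact_force: [3.0, 1.6, -1.2]
gripper_width: 0.448
grasp_force: 62.1
```

```bash
python3 go.py
```

```text
t 21.48 tcp [0.5741 0.1954 0.0158] head 85.0 holder mm [-1.4 -0.2] F_holder [2.86 1.84] -1.16 grip 0.448 62.1
```

{"name": "jog_arm", "arguments": {
  "motion": "30 -0.001 0 0 0 0 0; 30 -0.002 0 0 0 0 0; 30 -0.003 0 0 0 0 0; 30 -0.004 0 0 0 0 0; 30 -0.004 0 0 0 0 0"
}}

```text
time: 22.1
tool_pos: [0.5762, 0.1953, 0.0159]
tool_rot: [-0.001, 0.044, 0.999, -0.0]
contact_force: [3.6, 1.4, -1.0]
gripper_width: 0.448
grasp_force: 62.1
```

```bash
python3 go.py
```

```text
t 22.1 tcp [0.5762 0.1953 0.0159] head 85.0 holder mm [ 0.7 -0.1] F_holder [3.51 1.67] -0.97 grip 0.448 62.1
```

{"name": "jog_arm", "arguments": {
  "motion": "30 -0.001 0 0.001 0 0 0; 30 -0.002 0 0.001 0 0 0; 30 -0.003 0 0.001 0 0 0; 30 -0.003 0 0.001 0 0 0; 30 -0.003 0 0.001 0 0 0"
}}

```text
time: 22.72
tool_pos: [0.5777, 0.1952, 0.0155]
tool_rot: [-0.001, 0.044, 0.999, 0.0]
contact_force: [2.1, 1.8, 1.7]
gripper_width: 0.449
grasp_force: 62.5
```

```bash
python3 go.py
```

```text
t 22.73 tcp [0.5777 0.1952 0.0155] head 85.0 holder mm [ 2.2 -0.1] F_holder [1.96 2.  ] 1.65 grip 0.449 62.5
```

{"name": "jog_arm", "arguments": {
  "motion": "30 -0.001 0 0 0 0 0; 30 -0.001 0 0 0 0 0; 30 -0.002 0 0 0 0 0; 30 -0.002 0 0 0 0 0; 30 -0.002 0 0 0 0 0"
}}

```text
time: 23.35
tool_pos: [0.5787, 0.1951, 0.0155]
tool_rot: [-0.001, 0.044, 0.999, 0.0]
contact_force: [0.7, 2.7, 3.5]
gripper_width: 0.452
grasp_force: 62.9
```

```bash
python3 go.py
```

```text
t 23.35 tcp [0.5787 0.1951 0.0155] head 85.0 holder mm [ 3.2 -0.1] F_holder [0.44 2.76] 3.47 grip 0.452 62.9
```

{"name": "jog_arm", "arguments": {
  "motion": "30 -0.001 0 0 0 0 0; 30 -0.001 0 0 0 0 0; 30 -0.002 0 0 0 0 0; 30 -0.002 0 0 0 0 0; 30 -0.002 0 0 0 0 0"
}}

```text
time: 23.98
tool_pos: [0.5796, 0.195, 0.0155]
tool_rot: [-0.001, 0.044, 0.999, 0.0]
contact_force: [-0.4, 3.3, 4.7]
gripper_width: 0.452
grasp_force: 63.2
```

```bash
python3 go.py
```

```text
t 23.98 tcp [0.5796 0.195  0.0155] head 85.0 holder mm [ 4.1 -0.1] F_holder [-0.63  3.22] 4.7 grip 0.452 63.2
```

{"name": "jog_arm", "arguments": {
  "motion": "30 0 0 -0.001 0 0 0; 30 0 0 -0.001 0 0 0; 30 -0.001 0 -0.001 0 0 0; 30 -0.001 0 -0.001 0 0 0; 30 -0.001 0 -0.001 0 0 0"
}}

```text
time: 24.6
tool_pos: [0.5796, 0.195, 0.0155]
tool_rot: [-0.001, 0.044, 0.999, 0.0]
contact_force: [-1.2, 2.3, 2.3]
gripper_width: 0.454
grasp_force: 62.6
```

```bash
python3 go.py
```

```text
t 24.6 tcp [0.5796 0.195  0.0155] head 85.0 holder mm [ 4.2 -0.1] F_holder [-1.37  2.15] 2.34 grip 0.454 62.6
```

{"name": "jog_arm", "arguments": {
  "motion": "30 -0.001 0 0 0 0 0; 30 -0.001 0 0 0 0 0; 30 -0.002 0 0 0 0 0; 30 -0.002 0 0 0 0 0; 30 -0.002 0 0 0 0 0"
}}

```text
time: 25.22
tool_pos: [0.5796, 0.195, 0.0155]
tool_rot: [-0.003, 0.044, 0.999, -0.0]
contact_force: [-6.1, 3.5, 4.7]
gripper_width: 0.451
grasp_force: 63.2
```

```bash
python3 go.py
```

```text
t 25.23 tcp [0.5796 0.195  0.0155] head 84.99 holder mm [ 4.1 -0.1] F_holder [-6.4   2.98] 4.73 grip 0.451 63.2
```

The edge is felt at x = 4.1 mm: the slide stops there and Fx goes to -6.4 N. I ease to a light touch before opening.

{"name": "jog_arm", "arguments": {
  "motion": "30 0.001 0 -0.001 0 0 0; 30 0.001 0 -0.001 0 0 0; 30 0.0015 0 -0.001 0 0 0; 30 0.0015 0 -0.001 0 0 0; 30 0.0015 0 -0.001 0 0 0"
}}

```text
time: 25.85
tool_pos: [0.5798, 0.195, 0.0156]
tool_rot: [-0.001, 0.044, 0.999, 0.0]
contact_force: [-2.4, 4.0, -1.8]
gripper_width: 0.452
grasp_force: 62.0
```

```bash
python3 go.py h 4.1 0 .0155 85
```

```text
t 25.85 tcp [0.5798 0.195  0.0156] head 84.99 holder mm [ 4.3 -0.1] F_holder [-2.72  3.75] -1.78 grip 0.452 62.0
shift [0.0004 0.0003 0.0003] mm [0.2 0.1 0.1] turn [ 0.     -0.0019 -0.0001]
1mm holder +x in shift units: [-2.e-03  0.e+00 -1.e-05]
```

{"name": "jog_arm", "arguments": {
  "motion": "30 0.0005 0.001 0.0005 0 0 0; 30 0.0005 0.001 0.0005 0 0 0; 45 0.0005 0.001 0.0005 0 0 0; 48 0.0005 0.001 0.0005 0 0 0; 50 0.0005 0.001 0.0005 0 0 0"
}}

```text
time: 26.48
tool_pos: [0.5816, 0.1951, 0.0173]
tool_rot: [0.001, 0.044, 0.999, -0.0]
contact_force: [-0.1, 0.3, -0.2]
gripper_width: 0.501
grasp_force: 0.0
```

```bash
python3 go.py h 4.1 0 .0155 85
```

```text
t 26.48 tcp [0.5816 0.1951 0.0173] head 85.01 holder mm [6.1 0.1] F_holder [-0.13  0.26] -0.16 grip 0.501 0.0
shift [ 0.0041 -0.0003  0.0035] mm [ 2.  -0.1  1.8] turn [-0.0001  0.001   0.0001]
1mm holder +x in shift units: [-0.002 -0.     0.   ]
```

{"name": "jog_arm", "arguments": {
  "motion": "55 0 0 0 0 0 0; 60 0 0 0 0 0 0; 65 0 0 0 0 0 0; 65 0 0 0 0 0 0; 65 0 0 -0.004 0 0 0"
}}

```text
time: 27.1
tool_pos: [0.58, 0.1954, 0.018]
tool_rot: [-0.001, 0.044, 0.999, -0.0]
contact_force: [-0.0, 0.8, -0.2]
gripper_width: 0.647
grasp_force: 0.0
```

```bash
python3 go.py
```

```text
t 27.1 tcp [0.58   0.1954 0.018 ] head 85.0 holder mm [4.4 0.3] F_holder [-0.08  0.75] -0.21 grip 0.647 0.0
```

Released with no forces on the tool. I lift straight up and clear away, then inspect.

{"name": "jog_arm", "arguments": {
  "motion": "65 0 0 -0.01 0 0 0; 65 0 0 -0.025 0 0 0; 65 0 0 -0.05 0 0 0; 65 0 0 -0.08 0 0 0; 65 0 0 -0.12 0 0 0"
}}

```text
time: 27.72
tool_pos: [0.5802, 0.1954, 0.0794]
tool_rot: [-0.001, 0.044, 0.999, 0.0]
contact_force: [-0.2, -0.1, -0.1]
gripper_width: 0.653
grasp_force: 0.0
```

{"name": "jog_arm", "arguments": {
  "motion": "65 0 0 -0.1 0 0 0; 65 0 0 -0.2 0 0 0; 65 0.1 0 -0.25 0 0 0; 65 0.2 0 -0.25 0 0 0; 65 0.3 0 -0.25 0 0 0"
}}

```text
time: 28.35
tool_pos: [0.4301, 0.2087, 0.2055]
tool_rot: [0.001, 0.044, 0.999, 0.001]
contact_force: [-0.5, 0.8, 0.5]
gripper_width: 0.653
grasp_force: 0.0
```

{"name": "jog_arm", "arguments": {
  "motion": "65 0 0 0 0 0 0; 65 0 -0.1 0 0 0 0; 65 0 -0.2 0 0 0 0; 65 0 -0.3 0 0 0 0; 65 0 -0.4 0 0 0 0"
}}

```text
time: 28.98
tool_pos: [0.4142, 0.0074, 0.2048]
tool_rot: [0.0, 0.044, 0.999, -0.0]
contact_force: [0.4, 0.3, 0.3]
gripper_width: 0.648
grasp_force: 0.0
```

```bash
python3 - <<'E'
from h import *; from go import C,RH,report
np.set_printoptions(precision=4,suppress=True)
report(); a=[]
for c,(r,q) in(("side",(225,215)),("top",(175,155))):
    f=grab_frame(c); a.append(cv2.resize(f["color"][r:r+(125 if c=="side" else 90),q:q+(125 if c=="side" else 100)],(400,450),interpolation=cv2.INTER_CUBIC))
    for t in("slide","slide_frame","clip_tip"): print(c,t,[(np.array(x["at"]).round(4),((np.array(x["at"])[:2]-C)@RH*1e3).round(1),round(x["p"],2)) for x in place_of(c,t)])
    r=cut_out(c,"slide")
    if r:
        P=pts(f,r[0]["pixels"]); Q=P[(P[:,2]<.057)&(P[:,2]>.045)]; print(len(P),cv2.minAreaRect(((Q[:,:2]-C)@RH*1e3).astype(np.float32)),np.percentile(P[:,2],[5,50,95]))
cv2.imwrite("pics/k.png",np.hstack(a)[:,:,::-1])
E
```

```text
t 28.98 tcp [0.4142 0.0074 0.2048] head 85.0 holder mm [-144.3 -201.5] F_holder [0.4  0.31] 0.31 grip 0.648 0.0
side slide [(array([0.579 , 0.1926, 0.0443]), array([ 3.7, -2.6]), 0.76), (array([0.4219, 0.4193, 0.0008]), array([-172.5,  209.6]), 0.6)]
side slide_frame [(array([0.5804, 0.1919, 0.069 ]), array([ 5.2, -3.2]), 0.71)]
side clip_tip [(array([0.5479, 0.1924, 0.0583]), array([-27.2,  -5.5]), 0.43)]
706 ((4.977895736694336, -4.181587219238281), (51.50090408325195, 102.31908416748047), 0.6711981296539307) [0.0508 0.0557 0.0707]
top slide [(array([0.5765, 0.1973, 0.0471]), array([0.8, 1.9]), 0.89)]
top slide_frame [(array([0.5776, 0.1953, 0.0656]), array([ 2.1, -0. ]), 0.81)]
top clip_tip []
594 ((3.5052547454833984, -1.1632461547851562), (50.41811752319336, 92.17083740234375), 0.5997570753097534) [0.0469 0.0514 0.0668]
```

View pics/k.png

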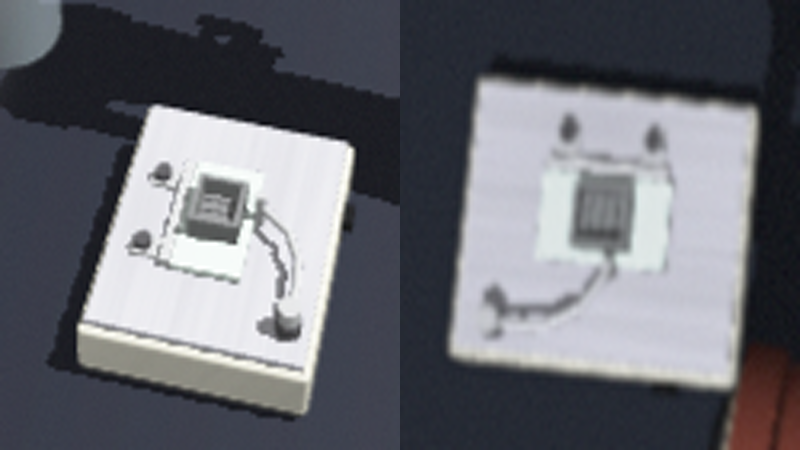

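The slide lies flat against the bar (top view, plate (605,215), bar at (610,160)), centred within about 2 mm. The clip post is on its other side at (610,262). The arm is clear, so I let it settle and hand in.

{"name": "jog_arm", "arguments": {
  "motion": "65 0 0 0 0 0 0; 65 0 0 0 0 0 0; 65 0 0 0 0 0 0; 65 0 0 0 0 0 0; 65 0 0 0 0 0 0"
}}

```text
time: 30.1
tool_pos: [0.4136, 0.0092, 0.2034]
tool_rot: [-0.001, 0.044, 0.999, 0.0]
contact_force: [0.5, -0.1, 0.1]
gripper_width: 0.654
grasp_force: 0.0
```

```bash
python3 -c "
from plant import *
print(job_done())"
```

```text
the job is handed in; nothing more can be done
None
```

The slide is flat on the stage against the steel edge, held there by the clip and centred lengthwise to about 2 mm, and the job is handed in at about 30 s; the first grasp closed on nothing because reported z reads about 36 mm low, which I corrected from the camera.

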